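# Hang a turned tool handle on the slanted drying peg

### The arm

A 6-joint arm with a two-finger parallel gripper is mounted at the origin on the work surface. World frame = base frame: x ahead of the robot, y to its left, z up, the work surface at z = 0. Lengths are in mm, angles in degrees, forces in N, time in s.
With the tool pointing down it reaches from about 300 to 850 mm from the base axis. Payload 4.2 kg.
Tool frame: the origin (TCP) lies at the very end of the fingers, on their centre line; the grasp point (between the pads) lies 19 mm behind it; z points along the fingers, y is the line along which they close (so a half turn about z gives the same grasp; the last joint's range is limited). The gripper opens to 91 mm and grips with 3 to 60 N. Pads are 32 mm wide; open, the fingers measure 118 mm over their backs; the gripper's body (76 mm by 178 mm) begins 60 mm behind the grasp point.
Start: joints at [-69.901, 18.312, 89.639, -0, 72.044, -1.146], TCP at [208.362, -535.937, 213.976] pointing down, gripper open.
Joint ranges: [-177.97, 177.97], [-48.28, 115.42], [12.27, 149.76], [-77.06, 257.06], [2.81, 150.46], [-146.56, 146.56]. Speed limits (degrees/s): [147.25, 147.25, 180, 180, 180, 180].

### API

Orientations are given as [roll, pitch, yaw] about the fixed x, y, z axes, in that order (R = Rz(yaw) Ry(pitch) Rx(roll)).
In Python, from workcell import env, eyes gives the robot as it stands.
- The arm moves only by the tool send_rows, never from a script. Its argument "targets" is text: rows parted by semicolons, each of 7 numbers parted by spaces: the shift along the tool's x, y, z in m, then the turn, a rotation vector about the tool's x, y, z in degrees, then the opening in per cent of the stroke, from 0 (shut) to 100 (fully open). A call has 1 to 12 rows; each row is the pose to reach, as a shift and turn from the pose commanded when the call began, along the tool's axes at that moment; what a row does not reach only later rows make up. A row lasts 1/12 s, in which the tool goes at most 41.7 mm and 7.16 degrees, less where a joint would pass 70% of its speed; a pose out of reach is approached as far as the arm can. A call with a gripper value outside its range is refused whole. The fingers move at their own pace and stop on an object; "grip_force" is the grip in N (left out, the last holds). Time passes only in rows, so rows that repeat a pose let the fingers close. It gives the time, the measured TCP pose, the force, the opening and the grip force at its end, in the units of the state.
- env.state(): the state, without advancing time (a new reading comes with each control period).
- eyes.grab_frame(name): name is "scene" or "top"; returns a dict with "image" (420x560x3 uint8, blue, green, red), "fovy" (degrees; the focal length in pixels is half the picture's height over the tangent of half this angle, whatever the lens; pixels are square), "cx", "cy" (the principal point, pixels), "eye" and "attitude" of the camera in the world. Camera axes: x right, y up, looking along -z (the intrinsics and any distortion apply to the point x, -y, -z); pixel columns grow to the right and rows downward; lengths in mm; the calibration is good to about 2 mm. A picture is of the moment at which its call begins. There is no depth.
- env.job_done(): hands the job in; it is judged then, once.
The state is a dict: "time_s": time; "qpos": joint angles; "qvel": joint speeds; "effort": joint torques, N m; "ee_pos": TCP position; "ee_rot": TCP orientation; "force": force on the tool from outside, world axes, zero at the start; "torque": the same for the moment, N m; "gripper_width": finger opening in mm; "gripper_force": force on a finger pad.
Only numpy, scipy, OpenCV 4.12 (cv2) and the standard library are available. Lean on these libraries where they do the work, as an engineer would, in place of code of your own. Each camera call takes 0.05 s, during which the arm holds its last target. There are 200 camera calls.

### The job

Pick up the turned wooden handle, slide its bore down along the free slanted peg of the drying rack, and keep pushing with the handle so that it drives the stiff orange collar down until the collar comes up firmly against its hidden stop; bed it there with a steady push of about 15 N, never pressing on the rack with more than 30 N. Then let go, leaving the handle hanging on the peg and resting on the collar. Leave the jar, the tin and the chisel where they are.

Things in the scene. Friction and masses are not known exactly. Their poses are not given: they have to be found in the camera images.
- handle_center (a point): Centre of the loose turned handle: a plain cylinder 33 mm in diameter, 115 mm long, pale wood with a 20 mm brass ferrule at the lower end and two dark lines near the top, about 140 g. It starts upright on the work surface, ferrule down. On its axis, 57.5 mm above the lower end; z from ferrule to top. Its bore (18 mm in diameter, 80 mm deep) opens in the lower end.
- handle_mouth (a point): Centre of the bore's mouth in the handle's lower (ferrule) end, 57.5 mm below handle_center; same axes.
- rack: Fixed wooden drying rack: base 150 (x) x 250 (y) mm, 100 mm high. Its sloped board faces up and towards the robot, at 30 degrees to the level. Two parallel steel pegs, 120 mm apart along y: one holds a dark finished handle (36 mm wide, fixed, top 127 mm off the board); the free one is on the rack's -y side (right as seen from the robot). Origin: centre of the base's underside; y along the rack.
- peg: The free steel peg: 15 mm in diameter, 80 mm long from the board's face, the last 14 mm tapering to 6 mm at the tip. Origin: on its axis at the board's face, 75 mm above the work surface; z along the peg from the board up to the tip, 30 degrees from vertical, leaning to the rack's -x; y level, along the rack.
- collar: Orange ring collar, 44 mm wide, 12 mm thick, around the free peg; slides along it stiffly (about 6 N moves it) and stays where left. Origin: centre of its underside; z along the peg, towards the tip. It starts 6 to 34 mm above the board and can be pushed down 6 to 22 mm, to a stop hidden under it (rubber buffer, about 12 N/mm), set anew 0 to 12 mm above the board. The handle must drive it there, nothing else.
- jar: Loose amber glass jar with a white cap, 68 mm in diameter, 110 mm tall; origin at the centre of its underside. To be left alone; it and the handle stand on opposite sides of the rack, either way round.
- tin: Loose yellow and steel tin, 72 mm in diameter, 45 mm tall; origin at the centre of its underside. To be left alone.
- chisel: Loose chisel with black handle lying on the work surface near the robot, 250 mm long along its x axis, 26 mm thick; origin on the underside, at the handle's front end. To be left alone.
Things that resemble listed ones, but are neither listed nor needed, are in the scene too. Several things look just like the part that bears handle_center: the one meant starts nearest to the robot's base.

How it is judged (in metres and radians):
On the way, in this order (a step that is already met when the one before it is completed fails the run):
1. the handle is threaded onto the free peg, at least 25 mm deep, its axis along the peg's (x of handle_mouth in the frame of peg between -0.006 and 0.006 m and y of handle_mouth in the frame of peg between -0.006 and 0.006 m and z of handle_mouth in the frame of peg between 0 and 0.055 m and angle between the z axis of handle_mouth and the z axis of peg, either way round below 0.15 rad), for 0.05 s.
2. the handle bears on the collar with more than 10 N (only possible once the collar is against its stop) for 0.2 s (x of handle_mouth in the frame of peg between -0.006 and 0.006 m and y of handle_mouth in the frame of peg between -0.006 and 0.006 m and z of handle_mouth in the frame of collar between 0.009 and 0.0145 m and contact force between handle and collar above 10 N), for 0.2 s.
At the end, for the whole second after the job is handed in: The handle, let go, hangs at rest on the free peg: axis within 0.1 rad of the peg's, mouth centre within 5 mm of the peg's axis, and resting on the collar (mouth 9 to 14.5 mm above the collar's underside; 12 is exact); the collar has been pushed more than 5 mm from its start (x of handle_mouth in the frame of peg between -0.005 and 0.005 m and y of handle_mouth in the frame of peg between -0.005 and 0.005 m and z of handle_mouth in the frame of collar between 0.009 and 0.0145 m and angle between the z axis of handle_mouth and the z axis of peg, either way round below 0.1 rad and distance of collar from where it was at the start of the episode above 0.005 m and linear speed of handle below 0.01 m/s); the robot touches nothing.
It fails at once if the fingers push the collar (contact force between the fingers and collar above 3 N).
It fails at once if the handle pressed on the rack, its pegs or the collar with more than 30 N (contact force between handle and rack above 30 N).
It fails at once if the jar moved by more than 20 mm (distance of jar from where it was at the start of the episode above 0.02 m).
It fails at once if the tin moved by more than 20 mm (distance of tin from where it was at the start of the episode above 0.02 m).
It fails at once if the chisel moved by more than 20 mm (distance of chisel from where it was at the start of the episode above 0.02 m).
It also fails if it takes over 69 s, if anything falls off the work surface, if the arm or the gripper's body presses on something with over 40 N, if the wrist force passes 120 N, or if a joint passes its speed limit or range.

## Working session

There is one attempt and no reset: what is moved stays moved. The work goes in short steps, Python scripts to look and compute and a tool call to move; the robot and the scene stay as the last step left them, time stands still between calls to the robot, and variables do not carry over. Pictures are saved under pics/ and viewed, at most 10 in all, crops included, and the job is handed in when it is done.

Besides the shell and the picture viewer there is one more tool, called as name(argument=value, ...), one argument or row to a line, values as JSON. send_rows: Moves the arm, as the interface text tells. Its arguments: {"type":"object","properties":{"targets":{"type":"string"},"grip_force":{"type":"number"}},"required":["targets"]}

```bash
ls; mkdir -p pics; python3 - <<'E'
from workcell import env, eyes
import cv2,numpy as np
for n in("scene","top"):
    f=eyes.grab_frame(n); cv2.imwrite(f"pics/{n}0.png",f["image"]); print({k:v for k,v in f.items() if k!="image"})
print(env.state())
E
```

```text
pics
{'fovy': 45.008922750125656, 'cx': 275.27411812727485, 'cy': 210.04731482261576, 'eye': array([1537.65031646, -194.1564878 ,  707.10757351]), 'attitude': array([ 5.80778728e+01, -7.52612618e-02,  7.89353795e+01])}
{'fovy': 56.77543178343603, 'cx': 283.1202589119272, 'cy': 206.90098667770658, 'eye': array([ 464.30328124,   -7.50257211, 1019.77388523]), 'attitude': array([  7.48547928,  -0.88422114, -88.8300042 ])}
{'time_s': 0.1, 'qpos': array([-6.99001109e+01,  1.83461532e+01,  8.96995473e+01, -1.44725210e-03,
        7.20444115e+01, -1.14321361e+00]), 'qvel': array([ 0.04482554, -0.13948803, -0.07563293, -0.07318873,  0.07681657,
       -0.00216272]), 'effort': array([-4.66483743e-04, -4.13334668e+01, -2.32510006e+01,  7.29159010e-02,
        4.21718310e-02, -5.71860630e-05]), 'ee_pos': array([ 208.1982701 , -535.49188185,  213.22176637]), 'ee_rot': array([-1.79909878e+02, -4.22082679e-04,  2.12435496e+01]), 'force': array([0.31234937, 0.08686631, 0.50204304]), 'torque': array([-0.03584108,  0.00306465,  0.01131637]), 'gripper_force': 0.0, 'gripper_width': 91.2552093550661}
```

View pics/scene0.png

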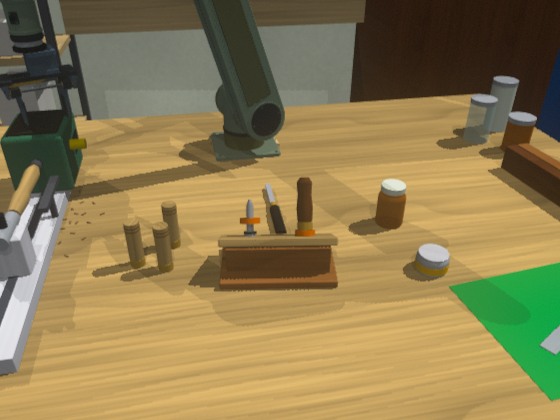

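View pics/top0.png

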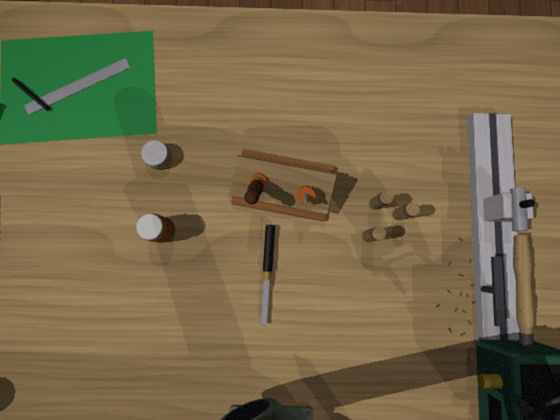

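The top view shows the robot at the bottom. There are three identical handles, at top-view pixels (378,234), (385,200) and (410,210), matching scene pixels (170,225), (135,245) and (163,247). The one at top (378,234) / scene (170,225) is nearest the base. The free peg with its collar is at top (306,195) / scene (250,215). I'll confirm these in enlarged crops.

```bash
cat > h.py <<'E'
import numpy as np,cv2
from scipy.spatial.transform import Rotation as R
from workcell import env,eyes
def cam(f):
    h=f["image"].shape[0]; fl=h/2/np.tan(np.radians(f["fovy"])/2)
    return fl,f["cx"],f["cy"],np.array(f["eye"]),R.from_euler("xyz",f["attitude"],degrees=True).as_matrix()
def proj(f,p):
    fl,cx,cy,e,M=cam(f); q=(np.atleast_2d(p)-e)@M
    return np.c_[cx+fl*q[:,0]/-q[:,2], cy+fl*q[:,1]/q[:,2]]
def ray(f,u,v):
    fl,cx,cy,e,M=cam(f); d=M@np.array([(u-cx)/fl,-(v-cy)/fl,-1]); return e,d/np.linalg.norm(d)
def onplane(f,u,v,z):
    e,d=ray(f,u,v); return e+d*(z-e[2])/d[2]
def tri(f,a,g,b):
    e1,d1=ray(f,*a); e2,d2=ray(g,*b)
    s=np.linalg.lstsq(np.c_[d1,-d2],e2-e1,rcond=None)[0]
    p,q=e1+d1*s[0],e2+d2*s[1]; return (p+q)/2,np.linalg.norm(p-q)
E
python3 - <<'E'
from h import *
S=eyes.grab_frame("scene");T=eyes.grab_frame("top")
import pickle;pickle.dump((S,T),open("f0.pkl","wb"))
c=cv2.resize(S["image"][170:295,120:320],None,fx=4,fy=4,interpolation=cv2.INTER_CUBIC);cv2.imwrite("pics/sc.png",np.clip(c*1.3,0,255).astype(np.uint8))
c=cv2.resize(T["image"][140:250,230:430],None,fx=4,fy=4,interpolation=cv2.INTER_CUBIC);cv2.imwrite("pics/tc.png",np.clip(c*1.8,0,255).astype(np.uint8))
for n,a,b in(("A",(378,234),(170,205)),("B",(385,200),(135,224)),("C",(410,210),(163,226))):
    pass
for u in((378,234),(385,196),(412,209)): print(onplane(T,*u,115))
E
```

```text
[ 524.59814224 -241.96321993  115.        ]
[ 614.89346687 -259.62785099  115.        ]
[ 585.29234373 -323.14788748  115.        ]
```

View pics/sc.png

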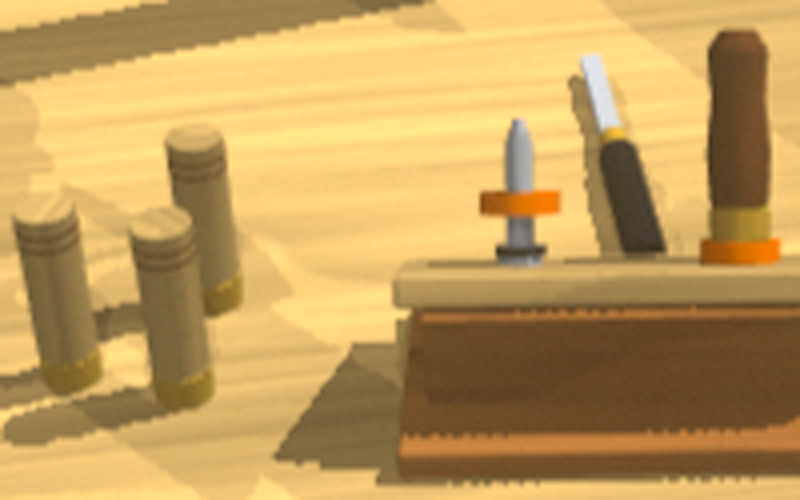

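View pics/tc.png

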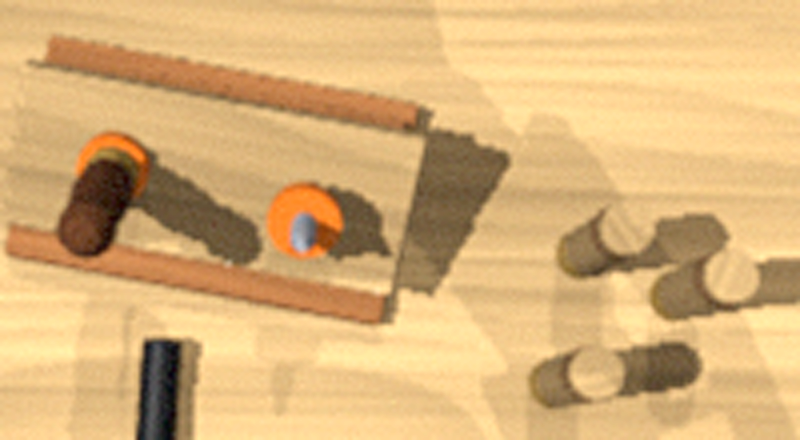

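The crops confirm the picture. The nearest handle A has its top at scene px (169,204) / top px (379,233). The peg tip is at scene (249,200) / top (305,201), with the orange collar at scene (249.6,220) / top (306,195). Now I'll measure them.

```bash
python3 - <<'E'
from h import *
import pickle;S,T=pickle.load(open("f0.pkl","rb"))
def blobs(f,m,box,amin=15):
    u0,u1,v0,v1=box; k=np.zeros(m.shape,np.uint8);k[v0:v1,u0:u1]=m[v0:v1,u0:u1]
    n,l,s,c=cv2.connectedComponentsWithStats(k)
    return [(s[i].tolist(),c[i].round(2).tolist()) for i in range(1,n) if s[i,4]>=amin]
for n,f,bc,bp in(("S",S,(235,320,190,240),(240,262,196,238)),("T",T,(290,322,180,208),(295,320,184,206))):
    hsv=cv2.cvtColor(f["image"],cv2.COLOR_BGR2HSV); H,s,V=cv2.split(hsv)
    print(n,"orange",blobs(f,((H<14)&(s>200)&(V>100)).astype(np.uint8),bc))
    print(n,"steel",blobs(f,(((s<75)|(H>90))&(V>60)).astype(np.uint8),bp,8))
    if n=="S": m=(((s<75)|(H>90))&(V>60)); [print(v,np.where(m[v,240:262])[0]+240) for v in range(198,238,2)]
    else: m=(((s<75)|(H>90))&(V>60)); [print(v,np.where(m[v,295:320])[0]+295) for v in range(186,207)]
# slats in top
hsv=cv2.cvtColor(T["image"],cv2.COLOR_BGR2HSV); H,s,V=cv2.split(hsv)
m=((H<12)&(s>100)&(s<200)&(V>60)).astype(np.uint8)
k=np.zeros_like(m);k[145:225,225:342]=m[145:225,225:342]
cs,_=cv2.findContours(k,cv2.RETR_EXTERNAL,cv2.CHAIN_APPROX_NONE)
for c in cs:
    if cv2.contourArea(c)>100:
        print("slat",cv2.boxPoints(cv2.minAreaRect(c)).round(1).tolist(),cv2.fitLine(c,cv2.DIST_L2,0,.01,.01).ravel().round(4))
p,e=tri(T,(378.9,232.6),S,(168.6,204)); print("A top",p,e)
print("A top planes",onplane(T,378.9,232.6,115),onplane(S,168.6,204,115),"bottom S", onplane(S,175.2,246,0))
E
```

```text
S orange []
S steel [([247, 200, 6, 18, 99], [249.43, 209.01]), ([245, 225, 11, 12, 78], [249.9, 230.86])]
198 []
200 [248 249 250]
202 [248 249 250 251]
204 [247 248 249 250 251 252]
206 [247 248 249 250 251 252]
208 [247 248 249 250 251 252]
210 [247 248 249 250 251 252]
212 [247 248 249 250 251 252]
214 [247 248 249 250 251 252]
216 [247 248 249 250 251 252]
218 []
220 []
222 []
224 []
226 [247 248 249 250 251 252]
228 [247 248 249 250 251 252]
230 [247 248 249 250 251 252]
232 [248 249 250 251 252]
234 [245 246 247 248 249 250 251 252 253 254]
236 [248 249 250 252 253 254]
T orange [([297, 186, 18, 18, 132], [305.08, 192.35])]
T steel [([303, 194, 6, 9, 40], [305.0, 197.65])]
186 []
187 []
188 []
189 []
190 []
191 []
192 []
193 []
194 [304 305 306 307]
195 [303 304 305 306 307 308]
196 [303 304 305 306 307]
197 [303 304 305 306 307]
198 [303 304 305 306 307]
199 [303 304 305 306]
200 [303 304 305 306]
201 [303 304 305 306 307]
202 [304 305]
203 []
204 []
205 []
206 []
A top [ 528.24616659 -243.45862869  111.93572091] 2.8290375818021847
A top planes [ 527.91521647 -244.11216748  115.        ] [ 534.1672299  -241.81987081  115.        ] bottom S [ 536.89404028 -238.93134121    0.        ]
```

```bash
python3 - <<'E'
from h import *
import pickle;S,T=pickle.load(open("f0.pkl","rb"))
hs=cv2.cvtColor(T["image"],cv2.COLOR_BGR2HSV)
for u,v in((260,155),(320,165),(250,203),(300,210),(280,180)): print("hsv",hs[v,u])
hS=cv2.cvtColor(S["image"],cv2.COLOR_BGR2HSV); print("collar S",hS[221,245],hS[221,250],hS[221,255])
H,s,V=cv2.split(hs); m=((H<13)&(s>90)).astype(np.uint8)
k=np.zeros_like(m);k[145:225,225:342]=m[145:225,225:342]
cs,_=cv2.findContours(k,cv2.RETR_EXTERNAL,cv2.CHAIN_APPROX_NONE)
for c in cs:
    if cv2.contourArea(c)>60: print(cv2.boxPoints(cv2.minAreaRect(c)).round(1).tolist())
# hand points along slat edges (crop px -> image)
cr=lambda x,y:(x/4+230-.375,y/4+140-.375)
a,b=[onplane(T,*cr(*q),100) for q in((52,37),(432,105))]; print("upper slat",a,b,np.degrees(np.arctan2(*(a-b)[:2]))*-1, np.linalg.norm(a-b))
a,b=[onplane(T,*cr(*q),10) for q in((8,252),(384,322))]; print("lower slat z10",a,b,-np.degrees(np.arctan2(*(a-b)[:2])),np.linalg.norm(a-b))
p,e=tri(T,(304.8,201),S,(249.2,200)); print("tip tri",p,e)
print(onplane(T,304.8,201,144.3),onplane(S,249.2,200,144.3))
# dark handle top
p,e=tri(T,cr(86,232),S,((738)/4+120-.375,(40)/4+170-.375)); print("dark top",p,e)
E
```

```text
hsv [ 12 157 107]
hsv [ 13 155 115]
hsv [ 12 153  45]
hsv [ 13 154 106]
hsv [ 17 112 114]
collar S [ 15 225 129] [ 16 253 169] [ 15 255 190]
[[241.5, 198.5], [253.6999969482422, 178.1999969482422], [265.8999938964844, 185.5], [253.6999969482422, 205.8000030517578]]
upper slat [725.49087553  82.1242092  100.        ] [ 688.79181167 -149.41907252  100.        ] -9.006327068468979 234.43359954801912
lower slat z10 [605.55563281 114.73640442  10.        ] [ 564.92541111 -132.17906283   10.        ] -9.344347137444123 250.23601435313878
tip tri [594.80437485 -67.48451768 141.25521955] 1.041852187466782
[594.27264552 -67.79016546 144.3       ] [599.99856752 -67.66030394 144.3       ]
dark top [594.26691028  53.62961473 178.81335188] 2.9904757019246966
```

```bash
cat >> h.py <<'E'
def rel(pos,rpy):
    "shift (m) and rotvec (deg) in the tool's present axes to reach pose"
    s=env.state(); M=R.from_euler("xyz",s["ee_rot"],degrees=True)
    d=M.inv().apply(np.array(pos)-s["ee_pos"])/1000
    r=(M.inv()*R.from_euler("xyz",rpy,degrees=True)).as_rotvec(degrees=True)
    print("shift",d.round(4),"turn",r.round(2)); return d,r
E
python3 - <<'E'
from h import *
rel((529,-243.5,214),(180,0,-9.3))
E
```

```text
shift [ 4.048e-01 -1.561e-01 -4.000e-04] turn [-6.000e-02  2.000e-02  3.054e+01]
```

send_rows(
  targets="0 0 -0.03 0 0 0 100; 0.02 -0.008 -0.04 0 0 2 100; 0.06 -0.023 -0.04 0 0 5 100; 0.098 -0.038 -0.04 0 0 8 100; 0.136 -0.052 -0.04 0 0 11 100; 0.174 -0.067 -0.04 0 0 14 100; 0.212 -0.082 -0.04 0 0 17 100; 0.25 -0.096 -0.04 0 0 20 100; 0.288 -0.111 -0.04 0 0 23 100; 0.326 -0.126 -0.04 0 0 26 100; 0.364 -0.14 -0.04 0 0 28 100; 0.395 -0.152 -0.04 0 0 30.5 100",
)

```text
time_s: 1.2
ee_pos: [523.2, -248.8, 253.8]
ee_rot: [-180.0, -0.0, -9.3]
force: [0.4, 0.0, 0.1]
gripper_width: 90.8
gripper_force: 0.0
```

send_rows(
  targets="0 0 0 0 0 0 100; 0 0 0 0 0 0 100",
)

```text
time_s: 1.37
ee_pos: [522.2, -249.9, 253.4]
ee_rot: [180.0, 0.1, -9.0]
force: [-0.7, -0.6, 0.1]
gripper_width: 90.9
gripper_force: 0.0
```

```bash
python3 - <<'E'
from h import *
rel((529,-243.5,66),(180,0,-9.3))
S=eyes.grab_frame("scene");T=eyes.grab_frame("top")
print(proj(S,env.state()["ee_pos"]),proj(T,env.state()["ee_pos"]),env.state()["ee_pos"],env.state()["qpos"])
a=cv2.resize(S["image"][130:270,100:240],(400,400));b=cv2.resize(T["image"][170:270,320:420],(400,400))
cv2.imwrite("pics/p1.png",np.clip(np.hstack([a,b])*1.4,0,255).astype(np.uint8))
E
```

```text
shift [ 0.006  -0.0074  0.1873] turn [0.01 0.07 0.25]
[[156.69761292 145.43218894]] [[400.83958577 231.75044124]] [ 520.78118926 -251.48644026  253.71351228] [-2.68895896e+01  1.74075709e+01  8.52012642e+01 -4.55668688e-02
  7.74380401e+01  7.23574693e+01]
```

View pics/p1.png

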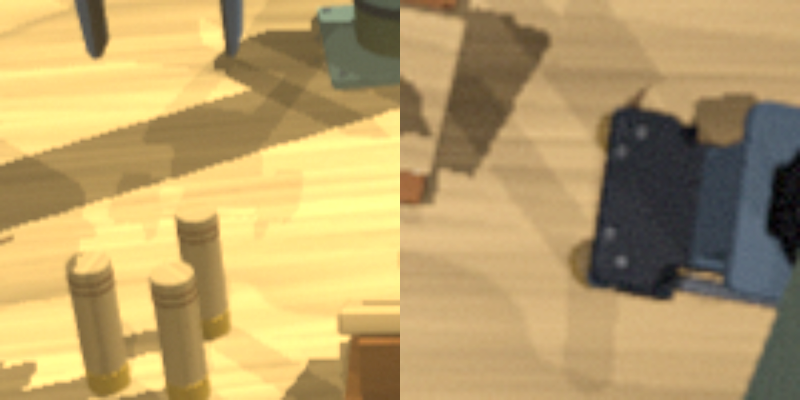

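The open fingertips straddle handle A's line. Their midpoint is at scene (157,148) against (156.7,145.4) predicted, so kinematics and camera agree. Going down for the grasp.

send_rows(
  targets="0.004 -0.004 0.03 0 0 0 100; 0.008 -0.0075 0.06 0 0 0 100; 0.008 -0.0075 0.08 0 0 0 100; 0.008 -0.0075 0.1 0 0 0 100; 0.008 -0.0075 0.12 0 0 0 100; 0.008 -0.0075 0.14 0 0 0 100; 0.008 -0.0075 0.16 0 0 0 100; 0.008 -0.0075 0.175 0 0 0 100; 0.008 -0.0075 0.187 0 0 0 100; 0.008 -0.0075 0.187 0 0 0 100; 0.008 -0.0075 0.187 0 0 0 100; 0.008 -0.0075 0.187 0 0 0 100",
)

```text
time_s: 2.47
ee_pos: [530.6, -246.2, 68.0]
ee_rot: [180.0, -0.1, -9.3]
force: [0.7, -0.1, 0.3]
gripper_width: 91.4
gripper_force: 0.0
```

```bash
python3 - <<'E'
from h import *
s=env.state();print(s["ee_pos"],s["ee_rot"],s["force"]);rel((531,-243.5,66),(180,0,-9.3))
S=eyes.grab_frame("scene")
a=cv2.resize(S["image"][180:270,120:240],(800,600));cv2.imwrite("pics/p2.png",np.clip(a*1.4,0,255).astype(np.uint8))
E
```

```text
[ 530.56356399 -246.15394513   67.95572387] [ 1.79962615e+02 -8.83435257e-02 -9.33062066e+00] [ 0.66904091 -0.13338227  0.34084835]
shift [-0.     -0.0027  0.002 ] turn [ 0.04 -0.09 -0.03]
```

View pics/p2.png

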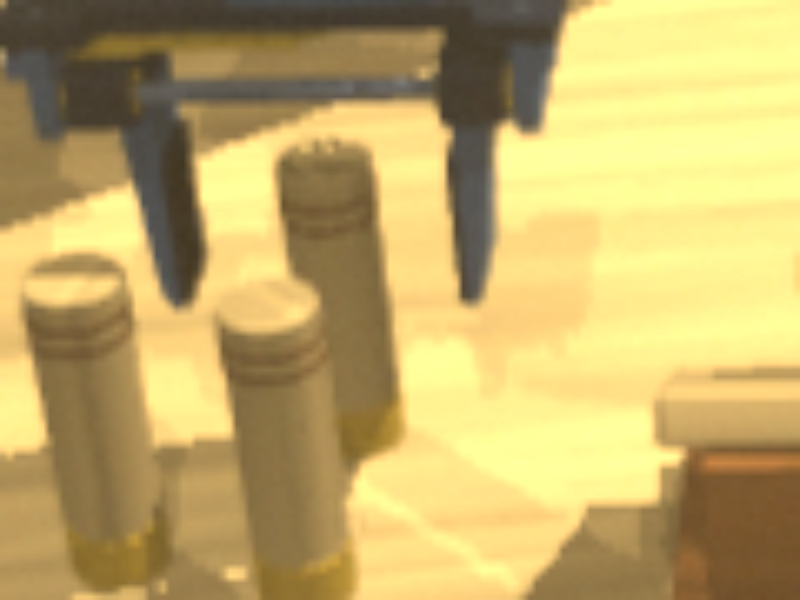

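Handle A, with its top at crop (325,150), sits between the fingers, whose tips are at (180,300) and (470,300). Closing.

send_rows(
  targets="0 -0.002 0.001 0 0 0 60; 0 -0.002 0.001 0 0 0 40; 0 -0.002 0.001 0 0 0 25; 0 -0.002 0.001 0 0 0 15; 0 -0.002 0.001 0 0 0 10; 0 -0.002 0.001 0 0 0 10; 0 -0.002 0.001 0 0 0 10; 0 -0.002 0.001 0 0 0 10; 0 -0.002 0.001 0 0 0 10; 0 -0.002 0.001 0 0 0 10",
  grip_force=45,
)

```text
time_s: 3.35
ee_pos: [530.9, -243.1, 65.9]
ee_rot: [180.0, 0.0, -9.3]
force: [0.0, -0.4, -1.7]
gripper_width: 32.6
gripper_force: 45.0
```

```bash
python3 - <<'E'
from h import *
s=env.state();print(s["ee_pos"],s["ee_rot"],s["force"],s["gripper_width"],s["gripper_force"])
E
```

```text
[ 530.85528281 -243.06213699   65.89744396] [ 1.79996743e+02  1.81967534e-03 -9.25498961e+00] [ 0.00874859 -0.36210225 -1.65175317] 32.61191170989822 44.98227071017027
```

```bash
python3 - <<'E'
from h import *
zp=R.from_euler("xyz",(0,-30,-9.3),degrees=True).apply([0,0,1])
t=np.array([597,-67.7,144.3])+zp*106;print(zp,t);rel(t,(180,-30,-9.3))
E
```

```text
[-0.49342786  0.08080191  0.8660254 ] [544.69664703 -59.13499748 236.0986928 ]
shift [-0.0159 -0.1837 -0.1702] turn [-1.e-02  3.e+01  4.e-02]
```

send_rows(
  targets="0 0 -0.01 0 0 0 10; 0 0 -0.04 0 0 0 10; 0 0 -0.075 0 0 0 10; 0 0 -0.11 0 0 0 10; 0 0 -0.145 0 0 0 10; 0 -0.02 -0.17 0 4 0 10; -0.003 -0.05 -0.17 0 9 0 10; -0.006 -0.08 -0.17 0 14 0 10; -0.009 -0.115 -0.17 0 19 0 10; -0.012 -0.145 -0.17 0 24 0 10; -0.015 -0.17 -0.17 0 28 0 10; -0.016 -0.184 -0.17 0 30 0 10",
)

```text
time_s: 4.35
ee_pos: [541.7, -56.3, 235.5]
ee_rot: [-179.9, -30.0, -9.2]
force: [-0.1, 0.1, -0.9]
gripper_width: 32.4
gripper_force: 45.0
```

send_rows(
  targets="0 0 0 0 0 0 10; 0 0 0 0 0 0 10; 0 0 0 0 0 0 10; 0 0 0 0 0 0 10",
)

```text
time_s: 4.68
ee_pos: [545.4, -59.8, 236.5]
ee_rot: [180.0, -30.0, -9.3]
force: [0.0, 0.6, -1.6]
gripper_width: 32.7
gripper_force: 45.0
```

```bash
python3 - <<'E'
from h import *
import pickle
s=env.state();print(s["ee_pos"],s["ee_rot"],s["force"],s["gripper_width"],s["gripper_force"])
S=eyes.grab_frame("scene");T=eyes.grab_frame("top");pickle.dump((S,T),open("f1.pkl","wb"))
zp=R.from_euler("xyz",s["ee_rot"],degrees=True).apply([0,0,-1]);m=s["ee_pos"]-66*zp
print("mouth pred",m,proj(S,m),proj(T,m))
a=cv2.resize(S["image"][165:265,200:300],(400,400),interpolation=cv2.INTER_CUBIC);b=cv2.resize(T["image"][150:250,250:350],(400,400),interpolation=cv2.INTER_CUBIC)
cv2.imwrite("pics/p3.png",np.clip(np.hstack([a,b])*1.5,0,255).astype(np.uint8))
E
```

```text
[545.42800485 -59.84053486 236.54983372] [179.98630302 -30.02781049  -9.31757546] [ 0.00661045  0.64276454 -1.55480957] 32.69504272892864 44.98159202747047
mouth pred [578.01742421 -65.20351107 179.40818313] [[248.39137463 180.88714832]] [[304.65629531 206.00025277]]
```

View pics/p3.png

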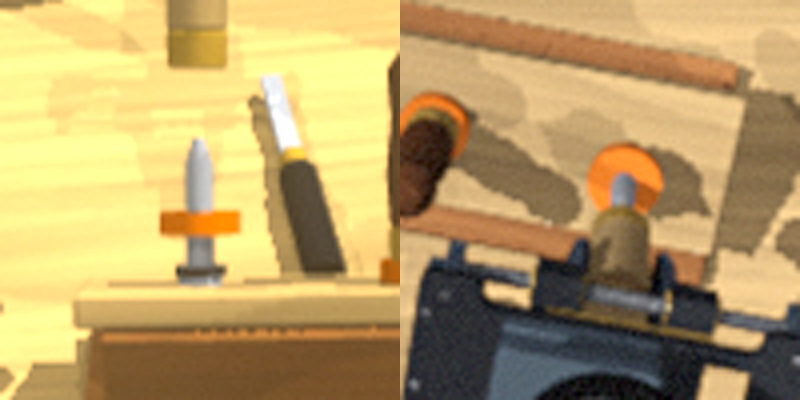

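The scene crop shows the handle mouth at (248.9,181.4), in line with the tip at (249,200). The top crop shows the ferrule lip at (305,201.6). Next I'll measure the handle-to-peg offset within each camera, so that calibration bias cancels.

```bash
python3 - <<'E'
from h import *
import pickle;S0,T0=pickle.load(open("f0.pkl","rb"));S,T=pickle.load(open("f1.pkl","rb"))
hs=cv2.cvtColor(T["image"],cv2.COLOR_BGR2HSV)
print("T col 305",[(v,hs[v,305].tolist()) for v in range(194,210)])
d=np.abs(T["image"].astype(int)-T0["image"]).sum(2)
for v in range(202,216,2): print(v,np.where(d[v,290:325]>25)[0]+290)
d=np.abs(S["image"].astype(int)-S0["image"]).sum(2)
for v in range(166,186,2):
    w=np.where(d[v,225:275]>40)[0]+225; print(v,w.min() if len(w) else 0,w.max() if len(w) else 0)
psi=-9.3;zp=R.from_euler("xyz",(0,-30,psi),degrees=True).apply([0,0,1]);e=R.from_euler("xyz",(0,-30,psi),degrees=True).apply([1,0,0])
m=np.array([578.0,-65.2,179.4])
for o in(-4,-2,0,2): print(o,"lip",proj(T,m+e*(16.5+o)),"S mouth",proj(S,m+e*o))
for x in (594,596,598,600):
    tip=np.array([x,-67.7,144.3]);print(x,"tip",proj(T,tip),"lowedge",proj(T,tip-3*e),proj(S,tip), "origin",proj(S,tip-80*zp))
    print("  mouth off peg axis along e,y:",(m-tip)@e,(m-tip)@np.cross(zp,e))
E
```

```text
T col 305 [(194, [109, 28, 100]), (195, [107, 19, 94]), (196, [108, 13, 96]), (197, [120, 11, 96]), (198, [108, 13, 101]), (199, [114, 12, 109]), (200, [15, 19, 105]), (201, [18, 99, 98]), (202, [20, 162, 93]), (203, [19, 163, 100]), (204, [20, 131, 101]), (205, [17, 118, 97]), (206, [18, 110, 90]), (207, [20, 120, 89]), (208, [18, 115, 91]), (209, [17, 116, 88])]
202 [290 291 292 293 294 295 296 297 298 299 300 301 302 303 304 305 306 307
 308 310 311 312 313 314 315 316 317 318 319 320 321 322 323 324]
204 [290 291 292 293 294 295 296 297 298 300 304 305 306 307 308 309 310 312
 313 314 315 316 317 318 319 320 321 322 323 324]
206 [290 291 292 293 294 295 296 297 300 303 304 305 306 307 308 309 310 311
 313 314 315 316 317 318 319 320 321 322 323 324]
208 [292 293 294 295 296 297 301 302 303 304 305 306 307 308 309 310 311 313
 314 315 316 317 318 319 320 321 322 323 324]
210 [290 291 293 294 295 296 297 298 299 300 301 302 303 304 305 306 307 308
 309 310 311 313 314 315 316 317 318 319 320 321 322 323 324]
212 [290 291 293 294 295 296 297 298 299 300 301 303 304 305 306 307 308 3
[... 741 characters left out ...]
axis along e,y: 3.5258435394886387 -0.11852184663675926
596 tip [[304.77044005 200.24955265]] lowedge [[304.52549813 201.45302273]] [[248.90789961 199.07777918]] origin [[249.49546781 235.76872975]]
  mouth off peg axis along e,y: 1.8165592989322652 -0.44172948884348173
598 tip [[304.78196637 199.38215954]] lowedge [[304.53708164 200.58639673]] [[249.04473236 199.53924539]] origin [[249.63285263 236.28444754]]
  mouth off peg axis along e,y: 0.10727505837589196 -0.7649371310502038
600 tip [[304.7934859  198.51527748]] lowedge [[304.54865833 199.72028067]] [[249.18197982 200.0021102 ]] origin [[249.77065281 236.80172451]]
  mouth off peg axis along e,y: -1.6020091821804832 -1.0881447732569258
```

The relative offset is about 0–1 mm, well inside the 6 mm capture radius. Threading on.

send_rows(
  targets="0 -0.0005 0.005 0 0 0 10; 0 -0.0005 0.012 0 0 0 10; 0 -0.0005 0.02 0 0 0 10; 0 -0.0005 0.027 0 0 0 10; 0 -0.0005 0.033 0 0 0 10; 0 -0.0005 0.037 0 0 0 10; 0 -0.0005 0.04 0 0 0 10; 0 -0.0005 0.043 0 0 0 10; 0 -0.0005 0.046 0 0 0 10; 0 -0.0005 0.048 0 0 0 10; 0 -0.0005 0.05 0 0 0 10; 0 -0.0005 0.05 0 0 0 10",
)

```text
time_s: 5.78
ee_pos: [569.4, -62.4, 192.3]
ee_rot: [180.0, -30.0, -9.3]
force: [0.4, -0.3, -1.4]
gripper_width: 32.9
gripper_force: 45.0
```

send_rows(
  targets="0 0 0.002 0 0 0 10; 0 0 0.004 0 0 0 10; 0 0 0.006 0 0 0 10; 0 0 0.008 0 0 0 10; 0 0 0.01 0 0 0 10; 0 0 0.012 0 0 0 10; 0 0 0.012 0 0 0 10",
)

```text
time_s: 6.37
ee_pos: [575.3, -63.4, 181.8]
ee_rot: [180.0, -30.0, -9.3]
force: [0.4, -0.5, -1.2]
gripper_width: 32.2
gripper_force: 45.0
```

```bash
python3 - <<'E'
from h import *
s=env.state();M=R.from_euler("xyz",s["ee_rot"],degrees=True);print(s["ee_pos"],s["ee_rot"],"F tool",M.inv().apply(s["force"]),s["torque"])
m=s["ee_pos"]+66*M.apply([0,0,1]);print(m)
S=eyes.grab_frame("scene");T=eyes.grab_frame("top")
a=cv2.resize(S["image"][180:255,205:305],(800,600),interpolation=cv2.INTER_CUBIC)
cv2.imwrite("pics/p4.png",np.clip(a*1.5,0,255).astype(np.uint8))
E
```

```text
[575.31453667 -63.3642071  181.75455737] [179.99830373 -29.96321403  -9.25876745] F tool [-0.17417216  0.40335419  1.27257161] [0.06154706 0.40288364 0.00739667]
[607.84806438 -68.66971878 124.57570534]
```

View pics/p4.png

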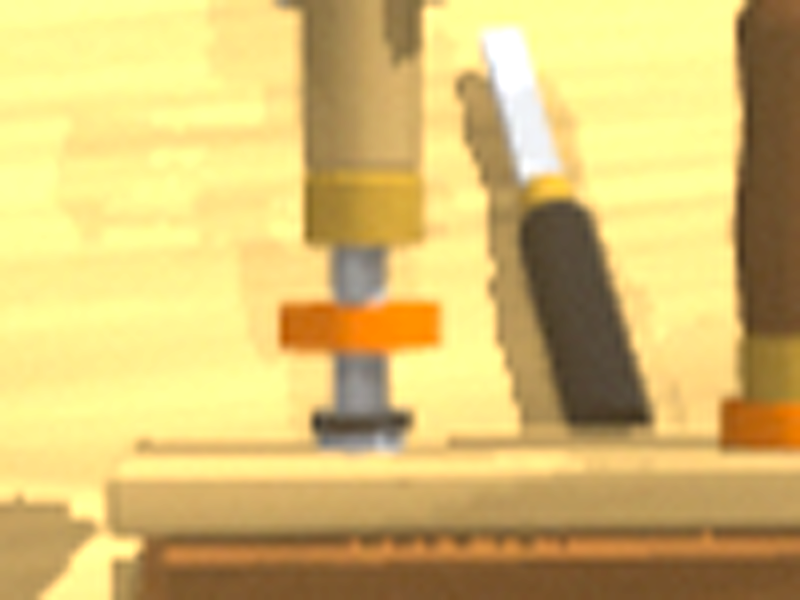

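The handle is threaded: the ferrule covers the tip, with its end at crop row 245. The collar top is at row 303 (about 15 mm gap), and a dark buffer shows at row 412 (about 16 mm of collar travel). Continuing down with force checks.

send_rows(
  targets="0 0.0005 0.002 0 0 0 10; 0 0.0005 0.004 0 0 0 10; 0 0.0005 0.006 0 0 0 10; 0 0.0005 0.008 0 0 0 10; 0 0.0005 0.01 0 0 0 10; 0 0.0005 0.012 0 0 0 10; 0 0.0005 0.013 0 0 0 10; 0 0.0005 0.013 0 0 0 10",
)

```text
time_s: 7.13
ee_pos: [581.6, -65.0, 170.6]
ee_rot: [180.0, -30.0, -9.2]
force: [-0.6, -0.2, -2.4]
gripper_width: 32.6
gripper_force: 45.0
```

send_rows(
  targets="0 0 0.001 0 0 0 10; 0 0 0.002 0 0 0 10; 0 0 0.003 0 0 0 10; 0 0 0.004 0 0 0 10; 0 0 0.005 0 0 0 10; 0 0 0.006 0 0 0 10; 0 0 0.006 0 0 0 10",
)

```text
time_s: 7.72
ee_pos: [584.4, -65.5, 166.1]
ee_rot: [180.0, -30.0, -9.2]
force: [-4.5, -1.5, 2.4]
gripper_width: 32.9
gripper_force: 45.0
```

```bash
cat >>h.py <<'E'
def ft():
    s=env.state();M=R.from_euler("xyz",s["ee_rot"],degrees=True)
    print("t",s["time_s"],"pos",s["ee_pos"].round(2),"rot",s["ee_rot"].round(2),"Ftool",M.inv().apply(s["force"]).round(2),"depth",round(float((s["ee_pos"]-[575.31,-63.36,181.75])@M.apply([0,0,1])),2))
E
python3 -c "from h import *;ft()"
```

```text
t 7.7167 pos [584.41 -65.46 166.06] rot [179.98 -30.    -9.25] Ftool [-2.4   2.21 -4.19] depth 18.25
```

Collar is moving at about 5.5 N, with small side forces. Continuing.

send_rows(
  targets="0 0 0.001 0 0 0 10; 0 0 0.002 0 0 0 10; 0 0 0.003 0 0 0 10; 0 0 0.004 0 0 0 10; 0 0 0.005 0 0 0 10; 0 0 0.006 0 0 0 10; 0 0 0.007 0 0 0 10; 0 0 0.008 0 0 0 10; 0 0 0.008 0 0 0 10",
)

```text
time_s: 8.47
ee_pos: [588.3, -66.1, 159.1]
ee_rot: [180.0, -30.0, -9.3]
force: [-5.5, -1.7, 3.6]
gripper_width: 32.6
gripper_force: 45.0
```

```bash
python3 -c "from h import *;ft()"
```

```text
t 8.4667 pos [588.31 -66.12 159.13] rot [179.98 -30.    -9.25] Ftool [-2.65  2.55 -5.64] depth 26.23
```

send_rows(
  targets="-0.0003 0.0003 0.001 0 0 0 10; -0.0003 0.0003 0.002 0 0 0 10; -0.0003 0.0003 0.003 0 0 0 10; -0.0003 0.0003 0.003 0 0 0 10",
)

```text
time_s: 8.8
ee_pos: [589.7, -66.4, 156.5]
ee_rot: [-180.0, -30.0, -9.3]
force: [-4.7, -0.2, 3.7]
gripper_width: 32.7
gripper_force: 45.0
```

send_rows(
  targets="0 0 0.0005 0 0 0 10; 0 0 0.001 0 0 0 10; 0 0 0.001 0 0 0 10",
)

```text
time_s: 9.05
ee_pos: [590.3, -66.5, 155.6]
ee_rot: [-180.0, -30.0, -9.3]
force: [-4.2, 0.9, 4.0]
gripper_width: 32.5
gripper_force: 45.0
```

```bash
python3 -c "from h import *;ft()"
```

```text
t 9.05 pos [590.29 -66.55 155.6 ] rot [-180.    -30.03   -9.26] Ftool [-1.69 -0.22 -5.64] depth 30.29
```

Still sliding at about 7 N. Small steps towards the stop.

send_rows(
  targets="0 0 0.0005 0 0 0 10; 0 0 0.001 0 0 0 10; 0 0 0.001 0 0 0 10",
)

```text
time_s: 9.3
ee_pos: [590.8, -66.6, 154.7]
ee_rot: [-180.0, -30.0, -9.3]
force: [-5.2, -0.3, 4.1]
gripper_width: 32.4
gripper_force: 45.0
```

send_rows(
  targets="0 0 0.0005 0 0 0 10; 0 0 0.001 0 0 0 10; 0 0 0.001 0 0 0 10",
)

```text
time_s: 9.55
ee_pos: [591.3, -66.7, 153.7]
ee_rot: [-180.0, -30.0, -9.3]
force: [-4.9, 0.6, 5.2]
gripper_width: 32.7
gripper_force: 45.0
```

```bash
python3 -c "from h import *;ft()"
```

```text
t 9.55 pos [591.31 -66.71 153.75] rot [-180.    -30.02   -9.26] Ftool [-1.62  0.17 -6.98] depth 32.42
```

send_rows(
  targets="0 0 0.0005 0 0 0 10; 0 0 0.0005 0 0 0 10",
)

```text
time_s: 9.72
ee_pos: [591.6, -66.8, 153.3]
ee_rot: [-180.0, -30.0, -9.3]
force: [-4.7, 0.6, 4.6]
gripper_width: 32.7
gripper_force: 45.0
```

send_rows(
  targets="0 0 0.0005 0 0 0 10; 0 0 0.0005 0 0 0 10",
)

```text
time_s: 9.88
ee_pos: [591.8, -66.8, 152.8]
ee_rot: [180.0, -30.0, -9.3]
force: [-4.0, 0.4, 4.4]
gripper_width: 32.4
gripper_force: 45.0
```

```bash
python3 -c "from h import *;ft()"
```

```text
t 9.8833 pos [591.84 -66.82 152.84] rot [180.   -30.03  -9.25] Ftool [-1.29  0.25 -5.86] depth 33.47
```

send_rows(
  targets="0 0 0.0005 0 0 0 10; 0 0 0.0009 0 0 0 10; 0 0 0.0009 0 0 0 10",
)

```text
time_s: 10.13
ee_pos: [592.2, -66.9, 152.1]
ee_rot: [-180.0, -30.0, -9.3]
force: [-5.2, 0.6, 5.2]
gripper_width: 32.3
gripper_force: 45.0
```

```bash
python3 -c "from h import *;ft()"
```

```text
t 10.1333 pos [592.21 -66.89 152.12] rot [-180.    -30.02   -9.26] Ftool [-1.89  0.21 -7.1 ] depth 34.28
```

send_rows(
  targets="0 0 0.0005 0 0 0 10; 0 0 0.0009 0 0 0 10; 0 0 0.0009 0 0 0 10",
)

```text
time_s: 10.38
ee_pos: [592.5, -67.0, 151.8]
ee_rot: [180.0, -30.0, -9.3]
force: [-8.5, 0.8, 9.9]
gripper_width: 32.6
gripper_force: 45.0
```

```bash
python3 -c "
from h import *;ft()
S=eyes.grab_frame('scene');a=cv2.resize(S['image'][180:255,205:305],(800,600),interpolation=cv2.INTER_CUBIC)
cv2.imwrite('pics/p5.png',np.clip(a*1.5,0,255).astype(np.uint8))"
```

```text
t 10.3833 pos [592.48 -66.95 151.8 ] rot [180.   -30.03  -9.26] Ftool [ -2.45   0.53 -12.81] depth 34.7
```

View pics/p5.png

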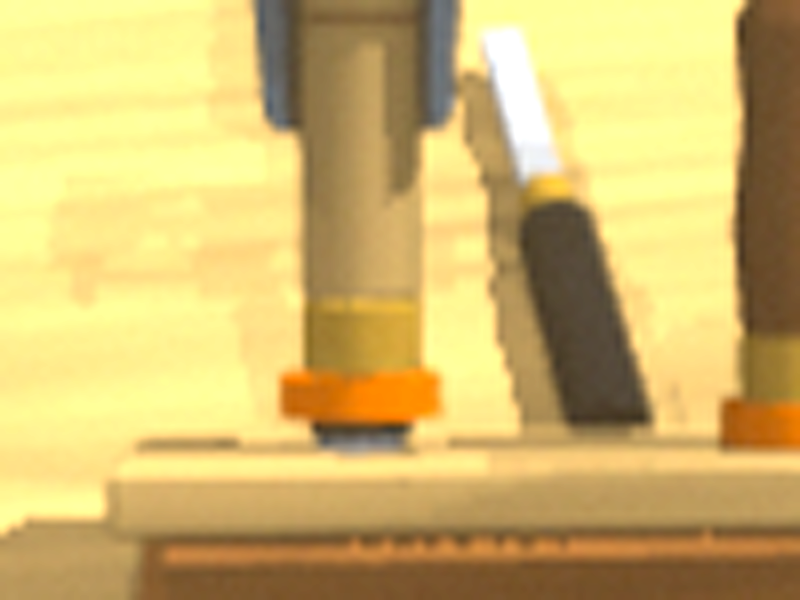

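The collar is on the buffer (crop row 420), and the force jumped to about 14 N axial. A touch more push, then hold.

send_rows(
  targets="0 0 0.0002 0 0 0 10; 0 0 0.0002 0 0 0 10; 0 0 0.0002 0 0 0 10; 0 0 0.0002 0 0 0 10; 0 0 0.0002 0 0 0 10; 0 0 0.0002 0 0 0 10",
)

```text
time_s: 10.93
ee_pos: [592.6, -67.0, 151.8]
ee_rot: [180.0, -30.0, -9.3]
force: [-9.2, 0.9, 10.5]
gripper_width: 32.9
gripper_force: 45.0
```

```bash
python3 -c "from h import *;ft()"
```

```text
t 10.9333 pos [592.56 -66.96 151.83] rot [180.   -30.05  -9.26] Ftool [ -2.77   0.64 -13.68] depth 34.71
```

About 15 N is held. Hold briefly more, then release.

send_rows(
  targets="0 0 0.0001 0 0 0 10; 0 0 0.0001 0 0 0 10; 0 0 0.0001 0 0 0 10; 0 0 0.0001 0 0 0 10; 0 0 -0.0003 0 0 0 10; 0 0 -0.0003 0 0 0 45; 0 0 -0.0003 0 0 0 60; 0 0 -0.0003 0 0 0 80; 0 0 -0.0003 0 0 0 80; 0 0 -0.0003 0 0 0 80; 0 0 -0.0003 0 0 0 80; 0 0 -0.0003 0 0 0 80",
)

```text
time_s: 11.93
ee_pos: [592.7, -67.0, 151.0]
ee_rot: [180.0, -30.0, -9.3]
force: [1.0, -0.6, -1.2]
gripper_width: 72.7
gripper_force: 0.0
```

send_rows(
  targets="0 0 -0.005 0 0 0 80; 0 0 -0.015 0 0 0 80; 0 0 -0.03 0 0 0 80; 0 0 -0.05 0 0 0 80; 0 0 -0.07 0 0 0 80; 0 0 -0.095 0 0 0 80; 0 0 -0.12 0 0 0 80; 0 0 -0.14 0 0 0 80; 0 0 -0.15 0 0 0 80; 0 0 -0.15 0 0 0 80; 0 0 -0.15 0 0 0 80",
)

```text
time_s: 12.85
ee_pos: [518.3, -54.9, 281.4]
ee_rot: [180.0, -30.1, -9.3]
force: [-0.1, 0.4, -0.9]
gripper_width: 72.9
gripper_force: 0.0
```

```bash
python3 -c "
from h import *;ft()
S=eyes.grab_frame('scene');T=eyes.grab_frame('top')
a=cv2.resize(S['image'][155:255,200:300],(400,400),interpolation=cv2.INTER_CUBIC);b=cv2.resize(T['image'][150:250,250:350],(400,400),interpolation=cv2.INTER_CUBIC)
cv2.imwrite('pics/p6.png',np.clip(np.hstack([a,b])*1.5,0,255).astype(np.uint8))"
```

```text
t 12.85 pos [518.34 -54.87 281.42] rot [180.   -30.06  -9.25] Ftool [-0.53 -0.36  0.68] depth -115.11
```

View pics/p6.png

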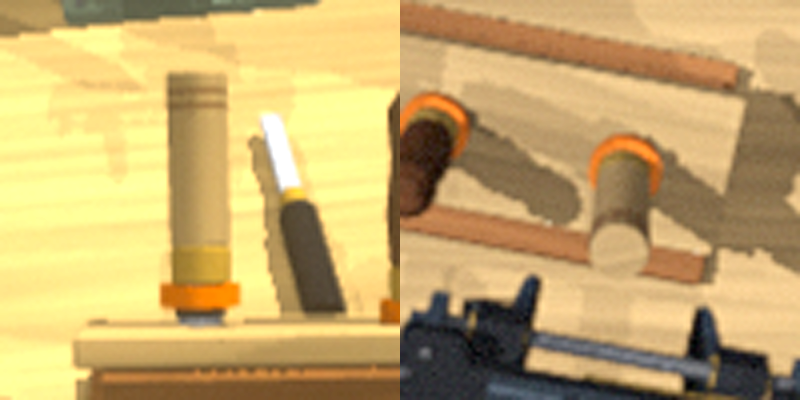

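The released handle sits on the collar along the peg: ferrule on orange at scene crop (200,285), top end at top-view crop (620,248). The gripper is clear.

```bash
python3 -c "from h import *;print(env.job_done())"
```

```text
the job is handed in; nothing more can be done
None
```

The handle is threaded on the free peg, the collar was driven to its stop and bedded with about 15 N, the handle was released resting on the collar, and the job was handed in at about 13 s (no verdict was returned).

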